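# Lay the keeper bar over a power module and pin it

## Task

Lock the power module into its test stand: lay the loose T-ended bar in the stand's two forked posts, its holed end in the post that has holes and its T end beyond the other post, then put the loose pin through both cheeks of that post and the bar between them, from either side, and push it fully home so that its head is against the post. Leave the pin and the bar in place, and do not disturb the meter, the screwdriver or the spray can.

Things in the scene. Friction and masses are not known exactly. Their poses are not given: they have to be found in the camera images.
- stand: Fixed grey metal test stand, base 220 x 80 x 10 mm, module with black fins (top z 64 mm) between two forked posts. Origin: centre of underside; x from plain rear fork (x -75) to holed front fork (x +75), y along the holes, z up. Forks: slot 20 mm wide in y, floor z 69; cheeks 8 mm thick, outer faces y +-18, top z 99, then lead-in lips to z 110. Front fork 30 mm long in x, rear 16
- stand_eye (a point): middle of the front fork's slot on the axis of its cheek holes (x = 75, y = 0, z = 81 mm in the stand's frame); the holes are 13.5 mm wide and run along the stand's y. Axes as the stand's
- stand_rear (a point): centre of the slot floor of the rear fork (x = -75, z = 69 mm in the stand's frame)
- bar: Loose grey metal bar, 16 mm wide (y), 24 tall (z), 203 long, 0.24 kg, lying right way up. Origin: on its underside below the grip lug (and centre of mass); x points to the holed end at x +108 mm; the other end is a T-head 44 mm wide in y, x -95 to -83, as tall as the bar. Grip lug on top: 30 mm long, 16 wide, z 24 to 50
- bar_eye (a point): centre of the bar's 13.5 mm hole, which runs along the bar's y (x = 88, z = 12 mm in the bar's frame)
- bar_tail (a point): point on the bar's underside that rests on the rear fork's floor when the holes line up (x = -62 mm in the bar's frame)
- pin: Loose steel pin, shank 12 mm diameter, head 22 mm diameter and 8 thick, 77 g, lying level in its rest. Origin: on its axis at the shoulder under the head; x points to the nose at x +66 mm (last 12 mm taper to 5 mm diameter); head x -8 to 0. May be rolled about x. The shank from x 0 to 42 mm is clear of the rest's plates
- pin_mid (a point): point on the pin's axis 18 mm from the shoulder, which comes to the middle of the holed post when the head touches a cheek
- rest: Black plastic pin rest fixed to the bench, base 80 x 44 x 6 mm, with two notched upright plates 5 mm thick, 36 wide, 44 tall: one under the pin's head at x -36 mm, one under its shank at x +14 mm, which hold the pin level with its axis at z 40. Origin: centre of underside; the pin lies along x, nose towards +x
- meter: bystander: grey hand-held multimeter lying on the bench, 85 x 175 x 34 mm; origin: centre of the underside
- driver: bystander: screwdriver lying on the bench, 190 mm long; origin on its underside
- spray: bystander: upright spray can, 52 mm in diameter, 150 mm tall; origin: centre of the underside

How it is judged:
On the way:
1. the bar lies in both forks, holed end in the holed fork with the holes lined up to about 12 mm, let go (distance between bar_eye and stand_eye below 0.012 m and distance between bar_tail and stand_rear below 0.014 m and contact force between bar and the fingers below 0.1 N and linear speed of bar below 0.05 m/s), for 0.2 s.
At the end, for the whole second after the job is handed in: The bar lies in both forks (hole within 5 mm of the holed fork's middle, tail point within 8 mm of the rear fork's floor centre), the pin runs through both cheeks and the bar (within 0.12 rad) with its head against a cheek (pin_mid within 5 mm of the fork's middle), both at rest (distance between each of pin_mid, bar_eye and stand_eye below 0.005 m and angle between the x axis of pin and the y axis of stand_eye, either way round below 0.12 rad and distance between bar_tail and stand_rear below 0.008 m and linear speed of each of pin, bar below 0.02 m/s); the robot touches nothing.
It fails at once if the meter is moved by more than 30 mm (distance of meter from where it was at the start of the episode above 0.03 m).
It fails at once if the screwdriver is moved by more than 30 mm (distance of driver from where it was at the start of the episode above 0.03 m).
It fails at once if the spray can is moved by more than 30 mm or knocked over (distance of spray from where it was at the start of the episode above 0.03 m or angle between spray's own z axis and vertical above 0.5 rad).
It also fails if it takes over 61 s, if anything falls off the work surface, if the arm or the gripper's body presses on something with over 40 N, if the wrist force passes 120 N, or if a joint passes its speed limit or range.

## Robot

A 6-joint arm with a two-finger parallel gripper is mounted at the origin on the work surface. World frame = base frame: x ahead of the robot, y to its left, z up, the work surface at z = 0. Lengths are in m, angles in rad, forces in N, time in s.
With the tool pointing down it reaches from about 0.425 to 0.95 m from the base axis. Payload 3.5 kg.
Tool frame: the origin (TCP) lies midway between the tips of the shut fingers; the grasp point (between the pads) lies 19 mm behind it; z points along the fingers, y is the line along which they close (so a half turn about z gives the same grasp; the last joint's range is limited). The gripper opens to 85 mm and grips with 20 to 120 N. Pads are 22 mm wide; open, the fingers measure 114 mm over their backs; the gripper's body (76 mm by 85 mm) begins 54 mm behind the grasp point. The pads swing forward as they close: fully open they stand 13 mm farther back than shut.
Start: joints at [1.156, 0.286, 1.577, -0, 1.279, -0.15], TCP at [0.177, 0.651, 0.231] pointing down, gripper open.
Joint ranges: [-2.77, 2.77], [-0.9, 2.22], [0.21, 2.48], [-1.53, 4.67], [0.24, 2.81], [-2.84, 2.84]. Speed limits (rad/s): [2.79, 2.79, 3.14, 3.14, 3.14, 3.14].

## Interface

Orientations are given as a unit quaternion [x, y, z, w].
In Python, from plant import ctrl gives the robot as it stands.
- The arm moves only by the tool move_arm, never from a script. Its argument "plan" is a list of rows, each an object of numbers: "x", "y", "z": the shift along the tool's x, y, z in m; "yaw": the turn about the tool's z in rad; "fingers": the closure, from 0 (fully open) to 1 (shut). In form: [{"x": .., "y": .., "z": .., "yaw": .., "fingers": ..}, ...]. A call has 1 to 5 rows; each row is the pose to reach, as a shift and turn from the pose commanded when the call began, along the tool's axes at that moment; what a row does not reach only later rows make up. A row lasts 1/10 s, in which the tool goes at most 50 mm and 8.59 degrees, less where a joint would pass 70% of its speed; a pose out of reach is approached as far as the arm can. A call with a gripper value outside its range is refused whole. The fingers move at their own pace and stop on an object; "force" is the grip in N (left out, the last holds). Time passes only in rows, so rows that repeat a pose let the fingers close. It gives the time, the measured TCP pose, the force, the opening and the grip force at its end, in the units of the state.
- ctrl.get_state(): the state, without advancing time (a new reading comes with each control period).
- ctrl.read_camera(name): name is "scene" or "top" or "wrist"; returns the picture (384x512x3 uint8, red, green, blue); there is no depth.
- ctrl.camera_model(name): a dict with "intrinsics" (3x3 intrinsics, pixels), "cam_to_world" (4x4, takes a point from camera to world coordinates); the wrist camera has in their place "tool_from_camera" (4x4, takes a point from camera to tool coordinates, whose origin is the TCP and whose axes are the flange's). Camera axes: x right, y up, looking along -z (the intrinsics and any distortion apply to the point x, -y, -z); pixel columns grow to the right and rows downward; lengths in m; the calibration is good to about 2 mm. A picture is of the moment at which its call begins: read the wrist's pose just before it. camera_model takes no time and is no camera call.
- ctrl.sign_off(): hands the job in; it is judged then, once.
The state is a dict: "time": time; "qpos": joint angles; "dq": joint speeds; "joint_efforts": joint torques, N m; "eef_pos": TCP position; "tcp_rot": TCP orientation; "contact_force": force on the tool from outside, world axes, zero at the start; "wrist_torque": the same for the moment, N m; "opening": opening from 0.0 (shut) to 1.0 (fully open); "finger_force": force on a finger pad.
Only numpy, scipy, OpenCV 4.12 (cv2) and the standard library are available. Lean on these libraries where they do the work, as an engineer would, in place of code of your own. Each camera call takes 0.05 s, during which the arm holds its last target. There are 200 camera calls.

## Working session

There is one attempt and no reset: what is moved stays moved. The work goes in short steps, Python scripts to look and compute and a tool call to move; the robot and the scene stay as the last step left them, time stands still between calls to the robot, and variables do not carry over. Pictures are saved under pics/ and viewed, at most 10 in all, crops included, and the job is handed in when it is done.

Besides the shell and the picture viewer there is one more tool, called after "Call:" as name(argument=value, ...), one argument or row to a line, values as JSON. move_arm: Moves the arm, as the interface text tells. Its arguments: {"type":"object","properties":{"plan":{"type":"array"},"force":{"type":"number"}},"required":["plan"]}

```bash
ls; mkdir -p pics; python3 - <<'E'
from plant import ctrl
import cv2, numpy as np
np.set_printoptions(precision=4,suppress=True)
s=ctrl.get_state();print(s)
for n in("scene","top","wrist"):
    m=ctrl.camera_model(n);print(n,m)
for n in("scene","top"):
    cv2.imwrite(f"pics/{n}0.png",cv2.resize(ctrl.read_camera(n)[:,:,::-1],(800,600),interpolation=cv2.INTER_CUBIC))
    
E
```

```text
pics
{'time': 0.0, 'qpos': array([ 1.156 ,  0.2872,  1.5782, -0.    ,  1.2786, -0.15  ]), 'dq': array([-0.0006,  0.0014, -0.001 ,  0.0011,  0.0005,  0.0009]), 'joint_efforts': array([  0.0003, -40.5992, -29.2618,  -0.0002,   0.0061,  -0.    ]), 'eef_pos': array([0.1764, 0.6509, 0.2299]), 'tcp_rot': array([ 0.132 ,  0.9912, -0.0011, -0.0003]), 'contact_force': array([ 0.6031, -0.823 ,  0.9169]), 'wrist_torque': array([ 0.0181, -0.0025,  0.0188]), 'finger_force': 0.0, 'opening': 1.0018152948181105}
scene {'intrinsics': array([[400.6205,   0.    , 255.2662],
       [  0.    , 400.6205, 199.1092],
       [  0.    ,   0.    ,   1.    ]]), 'cam_to_world': array([[ 0.5654, -0.5483,  0.6162,  1.285 ],
       [ 0.8245,  0.3955, -0.4047, -0.4273],
       [-0.0218,  0.7368,  0.6757,  0.8305],
       [ 0.    ,  0.    ,  0.    ,  1.    ]])}
top {'intrinsics': array([[353.6994,   0.    , 251.0274],
       [  0.    , 353.6994, 191.1638],
       [  0.    ,   0.    ,   1.    ]]), 'cam_to_world': array([[ 0.0277,  0.9928, -0.1168,  0.4793],
       [-0.9995,  0.026 , -0.016 ,  0.0245],
       [-0.0128,  0.1172,  0.993 ,  0.9386],
       [ 0.    ,  0.    ,  0.    ,  1.    ]])}
wrist {'intrinsics': array([[319.2148,   0.    , 254.2052],
       [  0.    , 319.2148, 196.2535],
       [  0.    ,   0.    ,   1.    ]]), 'tool_from_camera': array([[-0.0008,  0.9617,  0.2742,  0.0709],
       [ 1.    ,  0.0008,  0.0004,  0.0001],
       [ 0.0002,  0.2742, -0.9617, -0.1421],
       [ 0.    ,  0.    ,  0.    ,  1.    ]])}
```

View pics/scene0.png

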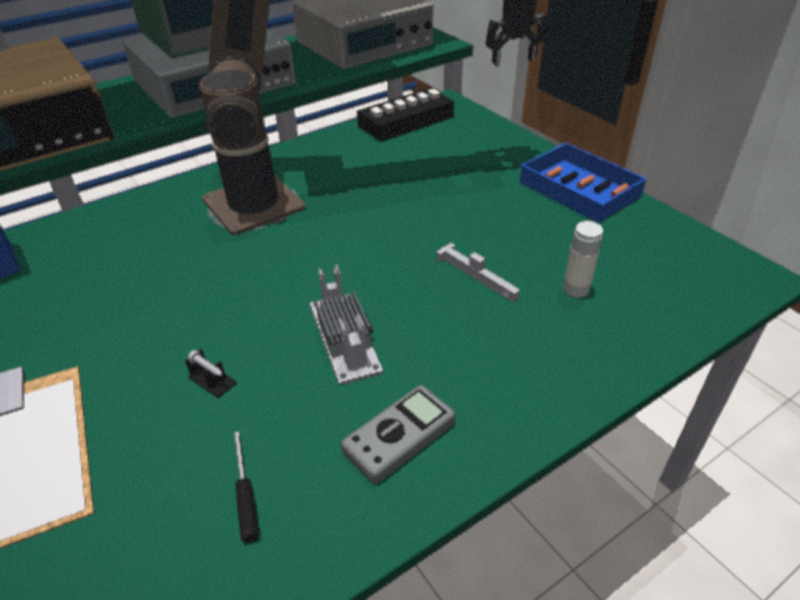

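View pics/top0.png

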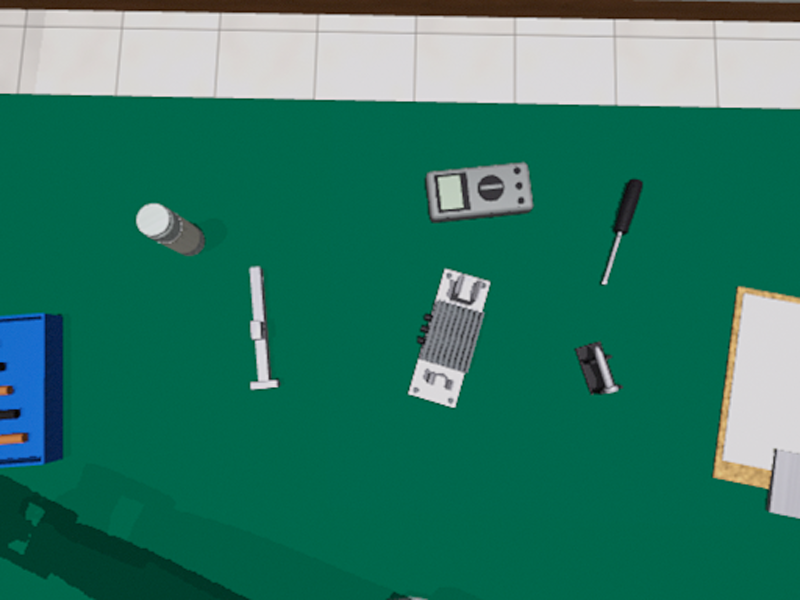

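The scene is clear. In the top view (at 800x600) the bar is at (258,325) with its T at (264,385), which is the robot side. The stand's longer holed fork is at (467,287) and the rear fork at (438,378). The pin head is at (612,388) with the nose towards (597,347). Next is a coarse fix.

```bash
cat > h.py <<'E'
from plant import ctrl
import cv2, numpy as np
from scipy.spatial.transform import Rotation as R
np.set_printoptions(precision=4,suppress=True)
def pose(n,st=None):
    m=ctrl.camera_model(n)
    if n!="wrist": return m["intrinsics"],m["cam_to_world"]
    st=st or ctrl.get_state(); T=np.eye(4); T[:3,:3]=R.from_quat(st["tcp_rot"]).as_matrix(); T[:3,3]=st["eef_pos"]
    return m["intrinsics"],T@m["tool_from_camera"]
def ray(KT,px):
    K,T=KT; d=np.linalg.solve(K,[px[0],px[1],1.]); return T[:3,3],T[:3,:3]@[d[0],-d[1],-d[2]]
def onz(KT,px,z):
    o,d=ray(KT,px); return o+d*(z-o[2])/d[2]
def proj(KT,p):
    K,T=KT; c=T[:3,:3].T@(np.asarray(p)-T[:3,3]); q=K@[c[0],-c[1],-c[2]]; return q[:2]/q[2]
def goal(p,ang=None,st=None):
    """shift in tool axes to world TCP p, tool x along world angle ang (deg, mod 180)"""
    st=st or ctrl.get_state(); M=R.from_quat(st["tcp_rot"]).as_matrix()
    s=M.T@(np.asarray(p)-st["eef_pos"]); a=np.degrees(np.arctan2(M[1,0],M[0,0]))
    y=None if ang is None else np.radians(-((ang-a+90)%180-90))   # tool z is down
    print("shift",s,"yaw",y,"tool x at deg",a,"q",st["qpos"])
def snap(name,cam="wrist"):
    st=ctrl.get_state(); im=ctrl.read_camera(cam)[:,:,::-1].copy()
    np.savez(f"pics/{name}.npz",im=im,K=pose(cam,st)[0],T=pose(cam,st)[1])
    cv2.imwrite(f"pics/{name}.png",cv2.resize(im,(800,600),interpolation=cv2.INTER_CUBIC)); return st
def load(name):
    d=np.load(f"pics/{name}.npz"); return d["im"],(d["K"],d["T"])
E
python3 - <<'E'
from h import *
KT=pose("top")
for n,p,z in[("bar hole end",(255,268),.024),("T",(264,385),.024),("lug",(257,325),.05),("front",(467,287),.099),("rear",(438,378),.099),
 ("base c",(450,338),.01),("head",(612,388),.04),("nose",(598,347),.04),("spray base",(195,247),0),("meter",(480,192),.034),("driver tip",(604,283),.01)]:
    print(n,onz(KT,(p[0]*.64,p[1]*.64),z))
E
```

```text
bar hole end [0.6328 0.2716 0.024 ]
T [0.4388 0.2457 0.024 ]
lug [0.5353 0.256  0.05  ]
front [ 0.5991 -0.0759  0.099 ]
rear [ 0.4599 -0.0341  0.099 ]
base c [ 0.5248 -0.0592  0.01  ]
head [ 0.4505 -0.3163  0.04  ]
nose [ 0.5153 -0.295   0.04  ]
spray base [0.6711 0.3847 0.    ]
meter [ 0.7703 -0.1036  0.034 ]
driver tip [ 0.6246 -0.3175  0.01  ]
```

```bash
python3 - <<'E'
from h import *
goal([.51,.25,.21],188)
E
```

```text
shift [-0.4269 -0.2996  0.0206] yaw -0.4044392193907034 tool x at deg 164.82733965934713 q [ 1.156   0.2871  1.578  -0.      1.2786 -0.15  ]
```

Call:
move_arm(
  plan=[
    {"x":-0.04,"y":-0.03,"z":0,"yaw":-0.08,"fingers":0},
    {"x":-0.08,"y":-0.06,"z":0,"yaw":-0.16,"fingers":0},
    {"x":-0.12,"y":-0.09,"z":0.0,"yaw":-0.24,"fingers":0},
    {"x":-0.16,"y":-0.12,"z":0.0,"yaw":-0.32,"fingers":0},
    {"x":-0.2,"y":-0.15,"z":0.0,"yaw":-0.4,"fingers":0},
  ],
)

```text
time: 0.6
eef_pos: [0.3309, 0.4525, 0.2308]
tcp_rot: [-0.069, 0.998, -0.0, -0.0]
contact_force: [1.5, 0.6, 0.1]
opening: 1.001
finger_force: 0.0
```

```bash
python3 - <<'E'
from h import *
goal([.51,.25,.21],188)
E
```

```text
shift [-0.1493 -0.2254  0.0208] yaw -0.0005714525840766217 tool x at deg -172.03274182125944 q [ 0.7584  0.0359  1.861  -0.0001  1.2454 -0.9514]
```

Call:
move_arm(
  plan=[
    {"x":-0.025,"y":-0.038,"z":0,"yaw":0,"fingers":0},
    {"x":-0.05,"y":-0.075,"z":0,"yaw":0,"fingers":0},
    {"x":-0.075,"y":-0.113,"z":0.01,"yaw":0,"fingers":0},
    {"x":-0.1,"y":-0.15,"z":0.02,"yaw":0,"fingers":0},
    {"x":-0.125,"y":-0.188,"z":0.02,"yaw":0,"fingers":0},
  ],
)

```text
time: 1.1
eef_pos: [0.4793, 0.283, 0.2092]
tcp_rot: [-0.068, 0.998, -0.0, -0.002]
contact_force: [-0.6, -0.4, -0.3]
opening: 1.002
finger_force: 0.0
```

Call:
move_arm(
  plan=[
    {"x":-0.025,"y":-0.037,"z":0,"yaw":0,"fingers":0},
    {"x":-0.025,"y":-0.037,"z":0,"yaw":0,"fingers":0},
    {"x":-0.025,"y":-0.037,"z":0,"yaw":0,"fingers":0},
  ],
)

```text
time: 1.4
eef_pos: [0.5095, 0.2508, 0.2107]
tcp_rot: [-0.066, 0.998, 0.0, -0.001]
contact_force: [-0.7, -0.0, -0.4]
opening: 1.001
finger_force: 0.0
```

```bash
python3 - <<'E'
from h import *
snap("w1")
E
```

```text
(no output)
```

View pics/w1.png

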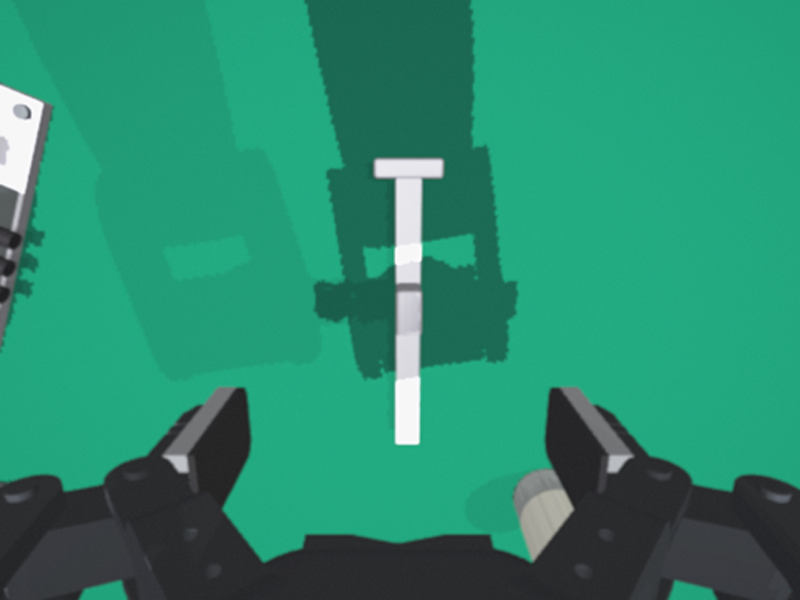

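The T-head is at (408,168), the hole end at (407,444) and the lug at (408,310). The spray can is behind the right finger at (545,510). I'll fit the bar axis from the mask.

```bash
cat >> h.py <<'E'
def nongreen(im):
    h=cv2.cvtColor(im,cv2.COLOR_BGR2HSV); return ((h[:,:,1]<90)).astype(np.uint8)
E
python3 - <<'E'
from h import *
im,KT=load("w1"); m=nongreen(im)
n,l,st,c=cv2.connectedComponentsWithStats(m)
k=l[int(400*.64),int(408*.64)]; print(st[k])
x,y,w,h,_=st[k]
B=(l==k); pts=[];
for r in list(range(120,178))+list(range(222,y+h-4)):
    cs=np.flatnonzero(B[r])
    pts.append(onz(KT,(cs.mean(),r),.024)[:2]) # pixel-centre coords
pts=np.array(pts); vx,vy,x0,y0=cv2.fitLine(pts.astype(np.float32),cv2.DIST_L2,0,.01,.01).ravel()
d=np.array([vx,vy])*np.sign(vx); ang=np.degrees(np.arctan2(d[1],d[0]))
e=onz(KT,(np.flatnonzero(B[y+h-3]).mean(),y+h-.5),.024)[:2]
t=onz(KT,(408*.64,y-.5),.024)[:2]
print("ang",ang,"end",e,"T",t,"len",np.dot(e-t,d))
o=np.array([x0,y0]); o=o+d*(np.dot(e-o,d)-.108); o2=np.array([x0,y0]); o2=o2+d*(np.dot(t-o2,d)+.095); print("origin",o,o2)
goal([*((o+o2)/2),.016],ang)
E
```

```text
[ 239  101   46  184 3541]
ang 7.7735786 end [0.6365 0.2755] T [0.4336 0.2481] len 0.2047900871071745
origin [0.5295 0.2608] [0.5278 0.2606]
shift [-0.0211  0.0063  0.1947] yaw -0.0010923187515814996 tool x at deg -172.2890066105498 q [ 0.2803  0.0698  1.8632  0.0005  1.2098 -1.4252]
```

Call:
move_arm(
  plan=[
    {"x":-0.021,"y":0.006,"z":0.045,"yaw":0,"fingers":0},
    {"x":-0.021,"y":0.006,"z":0.09,"yaw":0,"fingers":0},
    {"x":-0.021,"y":0.006,"z":0.135,"yaw":0,"fingers":0},
    {"x":-0.021,"y":0.006,"z":0.175,"yaw":0,"fingers":0},
    {"x":-0.021,"y":0.006,"z":0.193,"yaw":0,"fingers":0},
  ],
)

```text
time: 1.95
eef_pos: [0.5248, 0.261, 0.0136]
tcp_rot: [-0.069, 0.998, -0.001, -0.004]
contact_force: [0.3, 0.5, 0.3]
opening: 0.998
finger_force: 0.0
```

Call:
move_arm(
  plan=[
    {"x":0,"y":0,"z":0,"yaw":0,"fingers":0.5},
    {"x":0,"y":0,"z":0,"yaw":0,"fingers":1},
    {"x":0,"y":0,"z":0,"yaw":0,"fingers":1},
    {"x":0,"y":0,"z":0,"yaw":0,"fingers":1},
    {"x":0,"y":0,"z":0,"yaw":0,"fingers":1},
  ],
  force=60,
)

```text
time: 2.45
eef_pos: [0.5306, 0.2608, 0.0203]
tcp_rot: [-0.068, 0.998, 0.0, 0.002]
contact_force: [0.6, 0.7, -0.3]
opening: 0.173
finger_force: 58.6
```

Call:
move_arm(
  plan=[
    {"x":0,"y":0,"z":0,"yaw":0,"fingers":1},
    {"x":0,"y":0,"z":0,"yaw":0,"fingers":1},
    {"x":0,"y":0,"z":0,"yaw":0,"fingers":1},
  ],
)

```text
time: 2.75
eef_pos: [0.5306, 0.2608, 0.0202]
tcp_rot: [-0.067, 0.998, 0.0, 0.001]
contact_force: [-1.1, -0.7, 5.5]
opening: 0.174
finger_force: 59.8
```

Call:
move_arm(
  plan=[
    {"x":0,"y":0,"z":-0.03,"yaw":0,"fingers":1},
    {"x":0,"y":0,"z":-0.075,"yaw":0,"fingers":1},
    {"x":0,"y":0,"z":-0.12,"yaw":0,"fingers":1},
    {"x":0,"y":0,"z":-0.165,"yaw":0,"fingers":1},
    {"x":0,"y":0,"z":-0.2,"yaw":0,"fingers":1},
  ],
)

```text
time: 3.25
eef_pos: [0.5295, 0.2604, 0.221]
tcp_rot: [-0.067, 0.998, 0.0, 0.001]
contact_force: [1.7, 0.7, -1.9]
opening: 0.178
finger_force: 58.9
```

```bash
python3 - <<'E'
from h import *
goal([.50,.07,.22],-16.8)
E
```

```text
shift [ 0.0549 -0.1847  0.0008] yaw 0.42825995945330586 tool x at deg -172.26251178888182 q [ 0.2852  0.1086  1.8024  0.      1.2285 -1.4207]
```

Call:
move_arm(
  plan=[
    {"x":0.011,"y":-0.037,"z":0,"yaw":0.086,"fingers":1},
    {"x":0.022,"y":-0.074,"z":0,"yaw":0.172,"fingers":1},
    {"x":0.033,"y":-0.111,"z":0,"yaw":0.258,"fingers":1},
    {"x":0.044,"y":-0.148,"z":0,"yaw":0.344,"fingers":1},
    {"x":0.055,"y":-0.185,"z":0,"yaw":0.428,"fingers":1},
  ],
)

```text
time: 3.75
eef_pos: [0.4987, 0.0683, 0.2176]
tcp_rot: [0.148, 0.989, -0.0, -0.001]
contact_force: [1.1, -0.4, -2.3]
opening: 0.184
finger_force: 59.0
```

Call:
move_arm(
  plan=[
    {"x":0,"y":0,"z":0,"yaw":0,"fingers":1},
    {"x":0,"y":0,"z":0,"yaw":0,"fingers":1},
  ],
)

```text
time: 3.95
eef_pos: [0.4993, 0.069, 0.2178]
tcp_rot: [0.147, 0.989, 0.0, -0.0]
contact_force: [0.8, 0.2, -2.5]
opening: 0.174
finger_force: 59.4
```

```bash
python3 - <<'E'
from h import *
print(snap("w2")["eef_pos"])
E
```

```text
[0.4993 0.069  0.2178]
```

View pics/w2.png

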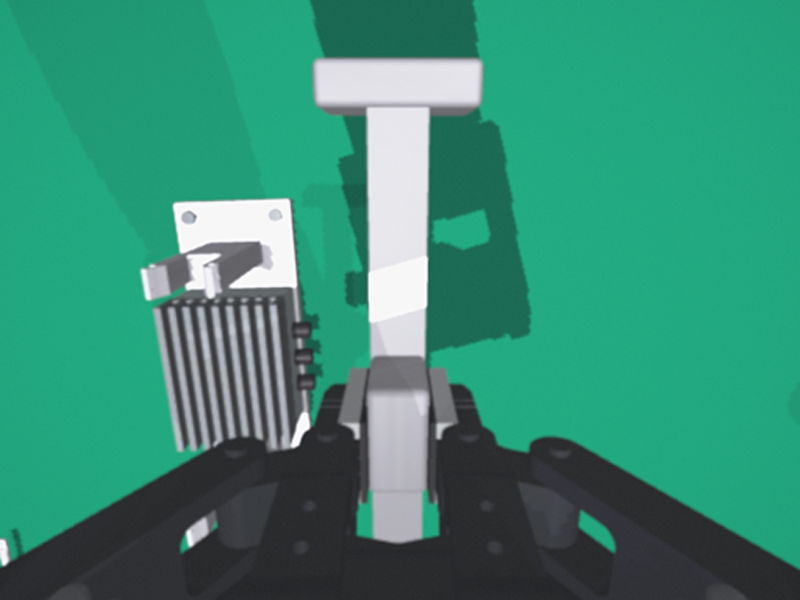

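The rear base edge shows at (175,203)-(290,199). The rear fork lips are at (155,280) and (213,278). The front is hidden by the gripper, so I'm moving outward.

Call:
move_arm(
  plan=[
    {"x":-0.04,"y":0,"z":0,"yaw":0,"fingers":1},
    {"x":-0.085,"y":0,"z":0,"yaw":0,"fingers":1},
    {"x":-0.085,"y":0,"z":0,"yaw":0,"fingers":1},
    {"x":-0.085,"y":0,"z":0,"yaw":0,"fingers":1},
  ],
)

```text
time: 4.4
eef_pos: [0.5814, 0.0462, 0.217]
tcp_rot: [0.145, 0.989, 0.0, -0.001]
contact_force: [-1.1, -0.0, -2.1]
opening: 0.178
finger_force: 59.4
```

```bash
python3 - <<'E'
from h import *
print(snap("w3")["eef_pos"])
im,_=load("w3"); cv2.imwrite("pics/w3c.png",cv2.resize(im[0:300,40:300],(693,600*1),interpolation=cv2.INTER_CUBIC) if 0 else cv2.resize(im[:300,30:330],(600,600),interpolation=cv2.INTER_CUBIC))
E
```

```text
[0.5814 0.0462 0.217 ]
```

View pics/w3c.png

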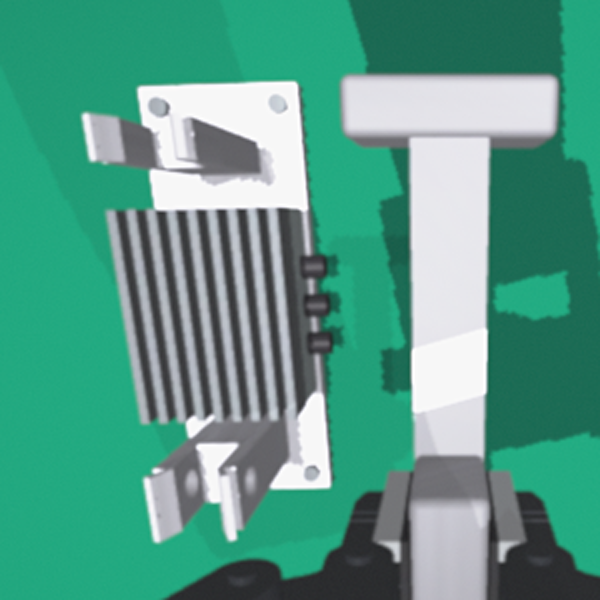

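Crop (2x, offset 30 px): the base corners are rear-left (137,88), rear-right (298,83) and front-right (330,488). The front fork is at (200,490), its holes visible near (193,485) and (250,478). I'll fit the base edges with line fits.

```bash
python3 - <<'E'
from h import *
im,KT=load("w3"); B=cv2.cvtColor(im,cv2.COLOR_BGR2HSV)[:,:,1]<100
def W(c,r): return onz(KT,(c,r),.010)[:2]
R_=[];
for r in list(range(48,98))+list(range(200,240)):
    c0=30+int((298+32*(r*2-83)/405)/2); cs=[c for c in range(c0-6,c0+7) if B[r,c]]
    R_.append(W(max(cs)+.5,r))
E_=[]
for c in range(30+72,30+145):
    E_.append(W(c,min(np.flatnonzero(B[36:60,c]))+36-.5))
R_=np.array(R_,np.float32);E_=np.array(E_,np.float32)
f=lambda P:cv2.fitLine(P,cv2.DIST_HUBER,0,.01,.01).ravel()
a,b=f(R_),f(E_); d=a[:2]*np.sign(a[0]); print("angs",np.degrees(np.arctan2(d[1],d[0])),np.degrees(np.arctan2(b[1],b[0])))
A=np.array([d,-b[:2]]).T; t=np.linalg.solve(A,b[2:]-a[2:]); corner=a[2:]+d*t[0]; print("corner",corner)
n=np.array([-d[1],d[0]]); o=corner+.110*d-.040*n; ang=np.degrees(np.arctan2(d[1],d[0]))
S=lambda x,y,z:np.array([*(o+d*x+n*y),z])
print("origin",o)
fr=W(30+165,244); print("front right corner local",(fr-o)@d,(fr-o)@n)
rl=W(30+68.5,44); print("rear left local",(rl-o)@d,(rl-o)@n)
for nm,p in[("rear lips top c",(-.075,0,.110)),("hole outer +y",(.075,.018,.081)),("hole in",(.075,-.010,.081)),("rear lip+ ",(-.083,.012,.110)),("front lip far+y",(.09,.018,.110)),("front lip far-y",(.09,-.018,.110))]:
    print(nm,(proj(KT,S(*p))-[30,0])*2)
KT2=pose("top")
for p in[(-.11,.04,.01),(-.11,-.04,.01),(.11,.04,.01),(.11,-.04,.01)]: print("top",proj(KT2,S(*p))/.64)
np.savez("stand.npz",o=o,d=d,n=n)
# bar in hand: T-head & shank, underside z = tcp-.020 -> top
st=ctrl.get_state(); zt=st["eef_pos"][2]-.0202+.024
B2=B.copy(); pts=[]
for r in range(75,160):
    c=np.arange(30+195,30+255); c=c[B[r,c]]; pts.append(onz(KT,((c.min()+c.max())/2,r),zt)[:2])
v=f(np.array(pts,np.float32)); bd=v[:2]*np.sign(v[0]); print("bar ang",np.degrees(np.arctan2(bd[1],bd[0])))
tc=min(np.flatnonzero(B[20:60,30+225]))+20-.5; T=onz(KT,(30+225,tc),zt)[:2]
bo=v[2:]+bd*((T-v[2:])@bd+.095); print("bar origin",bo,"tcp",st["eef_pos"],"T width px",)
tgt=S(-.013,0,0)[:2]
print("bar rel tcp along,lat",(bo-st["eef_pos"][:2])@bd,(bo-st["eef_pos"][:2])@[-bd[1],bd[0]])
tt=tgt-(bo-st["eef_pos"][:2]); goal([*tt,.17],ang); print("target tcp",tt,"ang",ang)
E
```

```text
angs -15.187736 74.710144
corner [0.4311 0.0134]
origin [ 0.5267 -0.054 ]
front right corner local 0.1114243041665176 0.03825588937073709
rear left local -0.10823467596048486 -0.041566876125241785
rear lips top c [136.2238 132.7459]
hole outer +y [254.1484 480.4379]
hole in [194.9299 481.9226]
rear lip+  [165.8337 107.9661]
front lip far+y [238.345  539.4157]
front lip far-y [155.6932 541.4292]
top [405.3053 393.3906]
top [451.7353 407.587 ]
top [442.2901 267.9728]
top [487.6818 281.3147]
bar ang -16.75567
bar origin [0.5795 0.0466] tcp [0.5808 0.0463 0.2174] T width px
bar rel tcp along,lat -0.0013073174584318666 -0.00013300891173812532
shift [ 0.0345 -0.1118  0.0475] yaw -0.026051100465631215 tool x at deg 163.31964633409189 q [-0.0946  0.0975  1.8211  0.0003  1.2252 -1.3744]
target tcp [ 0.5155 -0.0509] ang -15.187736
```

The rear lips and the top view disagree with this fit by about 4 mm, probably because the base's side face was included. I'll redo it with a brightness mask and print the edges.

```bash
python3 - <<'E'
from h import *
im,KT=load("w3"); hs=cv2.cvtColor(im,cv2.COLOR_BGR2HSV)
for r in(60,80,95,230): print(r,30,[tuple(im[r,c]) [1:] for c in range(174 if r<200 else 186,190 if r<200 else 200)])
G=cv2.cvtColor(im,cv2.COLOR_BGR2GRAY).astype(float); 
Rd=im[:,:,2].astype(float)  # red: bench ~30, white ~240
def W(c,r): return onz(KT,(c,r),.010)[:2]
def cross(v,th,last):  # subpixel threshold crossing
    i=np.flatnonzero(v>th); i=i[-1] if last else i[0]; j=i+1 if last else i-1
    return i+(j-i)*(v[i]-th)/(v[i]-v[j])
P=[];Q=[];E_=[]
for r in list(range(50,98))+list(range(222,238)):
    c0=int(30+149+16*(r-41.5)/202.5); s=c0-8; P.append((s+cross(Rd[r,s:c0+9],190,True),r))
for c in range(102,176): E_.append((c,30+cross(Rd[30:60,c],140,False)))
f=lambda P:cv2.fitLine(np.array([W(*p) for p in P],np.float32),cv2.DIST_HUBER,0,.01,.01).ravel()
a,b=f(P),f(E_); a1,a2=f(P[:48]),f(P[48:])
g=lambda v:np.degrees(np.arctan2(v[1]*np.sign(v[0]),abs(v[0])))
print("angs",g(a),g(a1),g(a2),g(b)-90)
print("pix",P[0],P[47],P[48],P[-1],E_[0],E_[-1])
E
```

```text
60 30 [(np.uint8(247), np.uint8(247)), (np.uint8(247), np.uint8(247)), (np.uint8(247), np.uint8(247)), (np.uint8(247), np.uint8(247)), (np.uint8(249), np.uint8(249)), (np.uint8(253), np.uint8(254)), (np.uint8(175), np.uint8(175)), (np.uint8(115), np.uint8(84)), (np.uint8(144), np.uint8(48)), (np.uint8(167), np.uint8(33)), (np.uint8(171), np.uint8(35)), (np.uint8(171), np.uint8(36)), (np.uint8(171), np.uint8(36)), (np.uint8(169), np.uint8(33)), (np.uint8(171), np.uint8(35)), (np.uint8(171), np.uint8(36))]
80 30 [(np.uint8(247), np.uint8(247)), (np.uint8(247), np.uint8(247)), (np.uint8(247), np.uint8(247)), (np.uint8(247), np.uint8(247)), (np.uint8(247), np.uint8(247)), (np.uint8(248), np.uint8(248)), (np.uint8(250), np.uint8(250)), (np.uint8(242), np.uint8(244)), (np.uint8(144), np.uint8(138)), (np.uint8(124), np.uint8(68)), (np.uint8(155), np.uint8(41)), (np.uint8(168), np.uint8(31)), (np.uint8(171), np.uint8(35)), (np.uint8(171), np.uint8(35)), (np.uint8(171), np.uint8(36)), (np.uint8(171), np.uint8(35))]
95 30 [(np.uint8(247), np.uint8(247)), (np.uint8(247), np.uint8(247)), (np.uin
[... 447 characters left out ...]
uint8(248), np.uint8(248)), (np.uint8(248), np.uint8(248)), (np.uint8(248), np.uint8(248)), (np.uint8(247), np.uint8(247)), (np.uint8(247), np.uint8(247)), (np.uint8(247), np.uint8(247)), (np.uint8(249), np.uint8(249)), (np.uint8(251), np.uint8(252)), (np.uint8(181), np.uint8(182)), (np.uint8(118), np.uint8(88)), (np.uint8(142), np.uint8(50)), (np.uint8(158), np.uint8(31)), (np.uint8(161), np.uint8(34)), (np.uint8(160), np.uint8(36))]
angs -15.239645 -15.19457 -15.509148 -15.026405
pix (np.float64(179.02912621359224), 50) (np.float64(183.0), 97) (np.float64(193.32692307692307), 222) (np.float64(194.57894736842104), 237) (102, np.float64(42.3089430894309)) (175, np.float64(40.04237288135593))
```

```bash
python3 - <<'E'
from h import *
im,KT=load("w3")
c=np.vstack([im[40:100,60:190],im[195:290,85:215][:, :130]])
cv2.imwrite("pics/w3d.png",cv2.resize(c,None,fx=3.8,fy=3.8,interpolation=cv2.INTER_CUBIC)); print(c.shape)
E
```

```text
(155, 130, 3)
```

View pics/w3d.png

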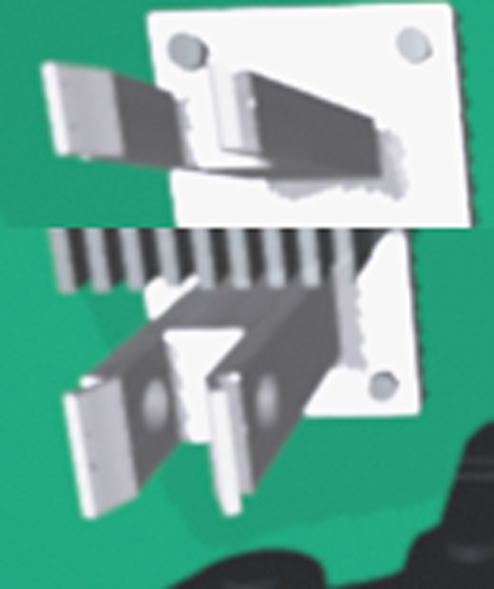

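The holes are at crop (191.6,482) and (250.5,479). The first fit's edge was biased about 1.5 mm in +y. Recomputing, with a cross-check from the top view.

```bash
python3 - <<'E'
from h import *
im,KT=load("w3"); Rd=im[:,:,2].astype(float)
def W(c,r): return onz(KT,(c,r),.010)[:2]
def cross(v,th,last):
    i=np.flatnonzero(v>th); i=i[-1] if last else i[0]; j=i+1 if last else i-1
    return i+(j-i)*(v[i]-th)/(v[i]-v[j])
P=[];E_=[]
for r in list(range(50,98))+list(range(222,238)):
    c0=int(30+149+16*(r-41.5)/202.5); s=c0-8; P.append((s+cross(Rd[r,s:c0+9],190,True),r))
for c in range(102,176): E_.append((c,30+cross(Rd[30:60,c],140,False)))
f=lambda P:cv2.fitLine(np.array([W(*p) for p in P],np.float32),cv2.DIST_HUBER,0,.01,.01).ravel()
a,b=f(P),f(E_); d=a[:2]*np.sign(a[0]); n=np.array([-d[1],d[0]])
t=np.linalg.solve(np.array([d,-b[:2]]).T,b[2:]-a[2:]); o=a[2:]+d*t[0]+.110*d-.040*n
S=lambda x,y,z:np.array([*(o+d*x+n*y),z]); print("origin",o)
for nm,p in[("hole outer +y (250.5,479)",(.075,.018,.081)),("hole in (191.6,482)",(.075,-.010,.081)),("frontright(330,488)",(.11,.04,.01)),("rearleft(137,88)",(-.11,-.04,.01))]: print(nm,(proj(KT,S(*p))-[30,0])*2)
np.savez("stand.npz",o=o,d=d,n=n)
KT2=pose("top"); tp=cv2.resize(cv2.imread("pics/top0.png"),(512,384),interpolation=cv2.INTER_AREA)
m=((tp[:,:,2]>110)).astype(np.uint8); m[:, :255]=0; m[:,325:]=0; m[:165]=0; m[270:]=0
m=cv2.morphologyEx(m,cv2.MORPH_CLOSE,np.ones((5,5)))
p=cv2.findNonZero(m); rc=cv2.boxPoints(cv2.minAreaRect(p)); w=np.array([onz(KT2,q,.01)[:2] for q in rc]); print("top rect",rc/.64,w,"centre",w.mean(0))
for i in range(4):
    e=w[(i+1)%4]-w[i]; print(np.linalg.norm(e),np.degrees(np.arctan2(e[1],e[0])))
for q in[(-.11,.04,.01),(-.11,-.04,.01),(.11,.04,.01),(.11,-.04,.01)]: print("top",proj(KT2,S(*q))/.64)
E
```

```text
origin [ 0.5264 -0.0555]
hole outer +y (250.5,479) [250.8761 480.7668]
hole in (191.6,482) [191.6617 482.2012]
frontright(330,488) [330.0891 486.0059]
rearleft(137,88) [136.8074  84.2976]
top rect [[406.8583 393.605 ]
 [443.9207 267.1567]
 [492.3467 281.3506]
 [455.2842 407.7989]] [[ 0.4308  0.0108]
 [ 0.6448 -0.047 ]
 [ 0.6226 -0.1293]
 [ 0.4099 -0.0697]] centre [ 0.527  -0.0588]
0.22173770548166322 -15.109947758853387
0.08530927119952982 -105.14960443053343
0.22084673606494123 164.3256763400422
0.08313816785443592 75.4707770403798
top [406.1354 393.5517]
top [452.559  407.7922]
top [443.2137 268.1565]
top [488.6002 281.5404]
```

```bash
cat >> h.py <<'E'
def stand():
    s=np.load("stand.npz"); o,d,n=s["o"],s["d"],s["n"]
    return (lambda x,y,z:np.array([*(o+d*x+n*y),z])),np.degrees(np.arctan2(d[1],d[0]))
E
python3 - <<'E'
from h import *
S,a=stand(); goal(S(-.0115,0,.16),a)
E
```

```text
shift [ 0.0342 -0.1134  0.0575] yaw -0.02514510970754307 tool x at deg 163.31964633409189 q [-0.0946  0.0975  1.8211  0.0003  1.2252 -1.3744]
```

Call:
move_arm(
  plan=[
    {"x":0.012,"y":-0.038,"z":0,"yaw":-0.01,"fingers":1},
    {"x":0.023,"y":-0.076,"z":0,"yaw":-0.02,"fingers":1},
    {"x":0.034,"y":-0.113,"z":0.02,"yaw":-0.025,"fingers":1},
    {"x":0.034,"y":-0.113,"z":0.05,"yaw":-0.025,"fingers":1},
    {"x":0.034,"y":-0.113,"z":0.055,"yaw":-0.025,"fingers":1},
  ],
)

```text
time: 4.95
eef_pos: [0.5125, -0.0522, 0.1602]
tcp_rot: [0.134, 0.991, 0.001, -0.003]
contact_force: [-0.3, 0.9, -2.2]
opening: 0.172
finger_force: 59.8
```

Call:
move_arm(
  plan=[
    {"x":0,"y":0,"z":0,"yaw":0,"fingers":1},
    {"x":0,"y":0,"z":0,"yaw":0,"fingers":1},
  ],
)

```text
time: 5.15
eef_pos: [0.5169, -0.0525, 0.1649]
tcp_rot: [0.133, 0.991, -0.0, 0.001]
contact_force: [0.2, -1.2, -1.3]
opening: 0.176
finger_force: 59.8
```

```bash
python3 - <<'E'
from h import *
S,a=stand(); snap("w4"); goal(S(-.0115,0,.088),a)
im,KT=load("w4")
for p in [(-.083,.010,.099),(-.083,-.010,.099),(-.083,.018,.11)]: print(proj(KT,S(*p))/.64)
E
```

```text
shift [ 0.0021 -0.0003  0.0772] yaw -0.00019830971394865787 tool x at deg 164.74899268608183 q [-0.2968  0.0075  2.0157  0.0002  1.1152 -1.6015]
[421.1828 158.7017]
[371.1077 158.7545]
[443.6765 158.4298]
```

View pics/w4.png

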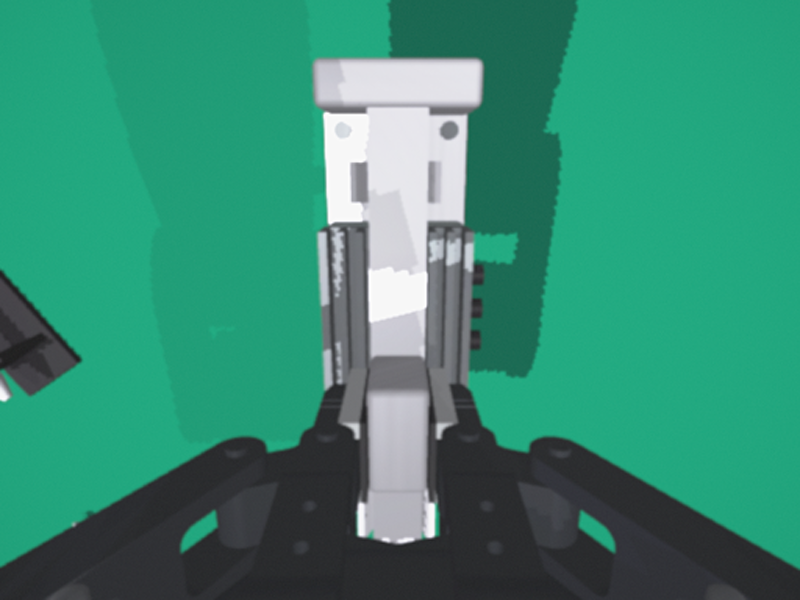

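The bar is centred over the stand. The rear post's outer edges are at x=351 and 440, centre 395.5, against 396 predicted. Lowering.

Call:
move_arm(
  plan=[
    {"x":0.0015,"y":0,"z":0.02,"yaw":0,"fingers":1},
    {"x":0.0015,"y":0,"z":0.035,"yaw":0,"fingers":1},
    {"x":0.0015,"y":0,"z":0.05,"yaw":0,"fingers":1},
    {"x":0.0015,"y":0,"z":0.062,"yaw":0,"fingers":1},
    {"x":0.0015,"y":0,"z":0.07,"yaw":0,"fingers":1},
  ],
)

```text
time: 5.7
eef_pos: [0.5144, -0.0525, 0.0923]
tcp_rot: [0.133, 0.991, 0.0, -0.001]
contact_force: [0.5, -0.3, -2.0]
opening: 0.178
finger_force: 59.9
```

Call:
move_arm(
  plan=[
    {"x":0,"y":0,"z":0.004,"yaw":0,"fingers":1},
    {"x":0,"y":0,"z":0.006,"yaw":0,"fingers":1},
    {"x":0,"y":0,"z":0.006,"yaw":0,"fingers":1},
  ],
)

```text
time: 6.0
eef_pos: [0.515, -0.0528, 0.0892]
tcp_rot: [0.133, 0.991, 0.0, 0.0]
contact_force: [-5.4, 1.8, 5.2]
opening: 0.177
finger_force: 60.8
```

```bash
python3 - <<'E'
from h import *
S,a=stand(); goal(S(-.0115,0,.0892),a)
E
```

```text
shift [-0.0002  0.0004 -0.    ] yaw -0.0014940969882909928 tool x at deg 164.67474954411526 q [-0.2983  0.1094  2.0656  0.      0.9666 -1.6017]
```

Seated, with contact at the expected height. Releasing.

Call:
move_arm(
  plan=[
    {"x":0,"y":0,"z":0,"yaw":0,"fingers":0.5},
    {"x":0,"y":0,"z":0,"yaw":0,"fingers":0.5},
    {"x":0,"y":0,"z":0,"yaw":0,"fingers":0.5},
    {"x":0,"y":0,"z":0,"yaw":0,"fingers":0.5},
  ],
)

```text
time: 6.4
eef_pos: [0.5148, -0.0529, 0.0874]
tcp_rot: [0.134, 0.991, -0.0, 0.0]
contact_force: [-0.9, 0.2, -0.7]
opening: 0.503
finger_force: 0.0
```

Call:
move_arm(
  plan=[
    {"x":0,"y":0,"z":-0.03,"yaw":0,"fingers":0.5},
    {"x":0,"y":0,"z":-0.07,"yaw":0,"fingers":0.5},
    {"x":0,"y":0,"z":-0.115,"yaw":0,"fingers":0.4},
    {"x":0,"y":0,"z":-0.13,"yaw":0,"fingers":0.2},
    {"x":0,"y":0,"z":-0.13,"yaw":0,"fingers":0.0},
  ],
)

```text
time: 6.9
eef_pos: [0.5164, -0.0534, 0.2208]
tcp_rot: [0.133, 0.991, -0.001, 0.003]
contact_force: [-0.2, -0.1, -0.8]
opening: 0.912
finger_force: 0.0
```

```bash
python3 - <<'E'
from h import *
# pin: from top view coarse: head (.4505,-.316), nose(.515,-.295)
a=np.degrees(np.arctan2(.0213,.0648)); print(a)
goal([.46,-.315,.20],a)
E
```

```text
18.19588576163912
shift [-0.0147 -0.2672  0.0209] yaw -0.5853368848285373 tool x at deg 164.65855266762878 q [-0.2986 -0.0553  1.9703 -0.      1.2196 -1.6016]
```

```bash
python3 - <<'E'
from h import *
goal([.52,-.29,.21],18)
E
```

```text
shift [-0.066  -0.2272  0.0113] yaw -0.5819180333301579 tool x at deg 164.65855266762878 q [-0.2986 -0.0553  1.9703 -0.      1.2196 -1.6016]
```

Call:
move_arm(
  plan=[
    {"x":-0.013,"y":-0.045,"z":0,"yaw":0.145,"fingers":0},
    {"x":-0.026,"y":-0.09,"z":0,"yaw":0.29,"fingers":0},
    {"x":-0.04,"y":-0.135,"z":0,"yaw":0.435,"fingers":0},
    {"x":-0.053,"y":-0.18,"z":0,"yaw":0.58,"fingers":0},
    {"x":-0.066,"y":-0.227,"z":0.01,"yaw":0.725,"fingers":0},
  ],
)

```text
time: 7.4
eef_pos: [0.5177, -0.2907, 0.2057]
tcp_rot: [0.479, 0.878, 0.0, -0.001]
contact_force: [1.1, -0.6, 0.9]
opening: 0.998
finger_force: 0.0
```

Call:
move_arm(
  plan=[
    {"x":0,"y":0,"z":0,"yaw":0.145,"fingers":0},
    {"x":0,"y":0,"z":0,"yaw":0.29,"fingers":0},
    {"x":0,"y":0,"z":0,"yaw":0.435,"fingers":0},
    {"x":0,"y":0,"z":0,"yaw":0.58,"fingers":0},
    {"x":0,"y":0,"z":0,"yaw":0.725,"fingers":0},
  ],
)

```text
time: 7.9
eef_pos: [0.5169, -0.2884, 0.2038]
tcp_rot: [0.759, 0.651, -0.0, -0.003]
contact_force: [-0.1, 0.6, -0.5]
opening: 0.998
finger_force: 0.0
```

Call:
move_arm(
  plan=[
    {"x":0,"y":0,"z":0,"yaw":0.145,"fingers":0},
    {"x":0,"y":0,"z":0,"yaw":0.29,"fingers":0},
    {"x":0,"y":0,"z":0,"yaw":0.435,"fingers":0},
    {"x":0,"y":0,"z":0,"yaw":0.58,"fingers":0},
    {"x":0,"y":0,"z":0,"yaw":0.725,"fingers":0},
  ],
)

```text
time: 8.4
eef_pos: [0.517, -0.2883, 0.2038]
tcp_rot: [0.941, 0.339, -0.001, -0.002]
contact_force: [-0.5, -0.6, 0.7]
opening: 1.0
finger_force: 0.0
```

Call:
move_arm(
  plan=[
    {"x":0,"y":0,"z":0,"yaw":0.145,"fingers":0},
    {"x":0,"y":0,"z":0,"yaw":0.29,"fingers":0},
    {"x":0,"y":0,"z":0,"yaw":0.385,"fingers":0},
    {"x":0,"y":0,"z":0,"yaw":0.385,"fingers":0},
    {"x":0,"y":0,"z":0,"yaw":0.385,"fingers":0},
  ],
)

```text
time: 8.9
eef_pos: [0.5174, -0.2886, 0.2051]
tcp_rot: [0.988, 0.157, -0.001, -0.001]
contact_force: [-0.5, -0.5, 0.3]
opening: 1.005
finger_force: 0.0
```

```bash
python3 - <<'E'
from h import *
print(snap("w5"))
E
```

```text
{'time': 8.9, 'qpos': array([-0.68  ,  0.131 ,  1.8076, -0.    ,  1.2064,  0.575 ]), 'dq': array([ 0.0003, -0.0095, -0.0105, -0.0003,  0.0023,  0.0039]), 'joint_efforts': array([ -0.0001, -33.6632, -28.4293,   0.    ,   0.0058,   0.0162]), 'eef_pos': array([ 0.5174, -0.2886,  0.2051]), 'tcp_rot': array([ 0.9876,  0.1572, -0.0012, -0.0013]), 'contact_force': array([-0.4532, -0.4891,  0.3289]), 'wrist_torque': array([-0.0359,  0.0038, -0.0108]), 'finger_force': 0.0, 'opening': 1.0047150832556158}
```

View pics/w5.png

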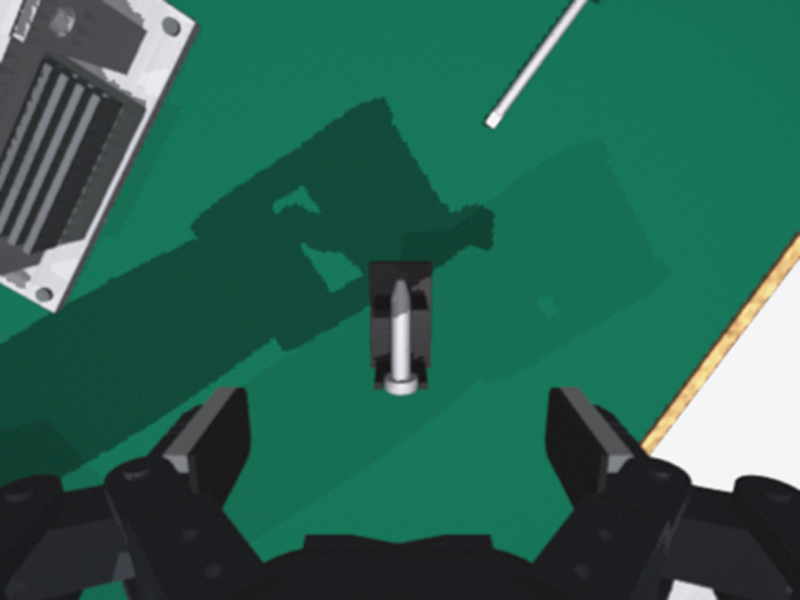

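The pin is nearly aligned: nose at (400,282), head (400,384), shoulder at about row 376. Fitting its axis.

```bash
python3 - <<'E'
from h import *
im,KT=load("w5"); G=cv2.cvtColor(im,cv2.COLOR_BGR2GRAY); 
Rd=im[:,:,2]; m=(Rd>75).astype(np.uint8); m[:170]=0;m[260:]=0;m[:,:235]=0;m[:,:][:,278:]=0
n,l,s,c=cv2.connectedComponentsWithStats(m); k=l[220,256]; print(s[k]); B=l==k
for r in range(176,256,3):
    cs=np.flatnonzero(B[r]); print(r,(cs.min(),cs.max()) if len(cs) else None,end=" ")
print()
pts=[]
for r in range(188,236):
    cs=np.flatnonzero(B[r]); pts.append(onz(KT,(cs.mean(),r),.044)[:2])
v=cv2.fitLine(np.array(pts,np.float32),cv2.DIST_HUBER,0,.01,.01).ravel(); d=v[:2]*np.sign(v[0]); a=np.degrees(np.arctan2(d[1],d[0]))
r0=s[k][1]; nose=onz(KT,(256,r0-.5),.041)[:2]
p=lambda w:v[2:]+d*((w-v[2:])@d)
o=p(nose)-.066*d; print("ang",a,"nose",p(nose),"origin",o)
for q in(.0,-.008): print("head top at",q,proj(KT,[*(o+d*q),.051]))
np.savez("pin.npz",o=o,d=d)
goal([*(o+.014*d),.028],a)
E
```

```text
[246 179  21  75 965]
176 None 179 (np.int64(255), np.int64(257)) 182 (np.int64(253), np.int64(259)) 185 (np.int64(252), np.int64(260)) 188 (np.int64(251), np.int64(261)) 191 (np.int64(251), np.int64(261)) 194 (np.int64(251), np.int64(261)) 197 (np.int64(251), np.int64(261)) 200 (np.int64(251), np.int64(262)) 203 (np.int64(250), np.int64(262)) 206 (np.int64(250), np.int64(262)) 209 (np.int64(250), np.int64(262)) 212 (np.int64(250), np.int64(262)) 215 (np.int64(250), np.int64(262)) 218 (np.int64(250), np.int64(262)) 221 (np.int64(250), np.int64(262)) 224 (np.int64(250), np.int64(262)) 227 (np.int64(250), np.int64(262)) 230 (np.int64(250), np.int64(262)) 233 (np.int64(250), np.int64(262)) 236 (np.int64(251), np.int64(262)) 239 (np.int64(250), np.int64(262)) 242 (np.int64(247), np.int64(266)) 245 (np.int64(246), np.int64(266)) 248 (np.int64(246), np.int64(266)) 251 (np.int64(249), np.int64(264)) 254 None 
ang 18.132545 nose [ 0.5165 -0.2894] origin [ 0.4538 -0.31  ]
head top at 0.0 [256.0209 244.6204]
head top at -0.008 [256.0207 251.867 ]
shift [-0.0529  0.0007  0.1777] yaw -0.000989494225359844 tool x at deg 18.07585162822572 q [-0.68    0.1305  1.8071 -0.      1.2065  0.5753]
```

Call:
move_arm(
  plan=[
    {"x":-0.053,"y":0.0007,"z":0,"yaw":0,"fingers":0},
    {"x":-0.053,"y":0.0007,"z":0.045,"yaw":0,"fingers":0},
    {"x":-0.053,"y":0.0007,"z":0.09,"yaw":0,"fingers":0},
    {"x":-0.053,"y":0.0007,"z":0.135,"yaw":0,"fingers":0},
    {"x":-0.053,"y":0.0007,"z":0.165,"yaw":0,"fingers":0.3},
  ],
)

```text
time: 9.45
eef_pos: [0.4661, -0.3048, 0.0386]
tcp_rot: [0.988, 0.157, -0.001, -0.002]
contact_force: [-0.4, 0.0, -0.7]
opening: 0.852
finger_force: 0.0
```

Call:
move_arm(
  plan=[
    {"x":0,"y":0,"z":0.011,"yaw":0,"fingers":0.5},
    {"x":0,"y":0,"z":0.011,"yaw":0,"fingers":0.6},
    {"x":0,"y":0,"z":0.011,"yaw":0,"fingers":0.6},
  ],
)

```text
time: 9.75
eef_pos: [0.4689, -0.3071, 0.0328]
tcp_rot: [0.988, 0.156, 0.001, 0.001]
contact_force: [0.5, -0.7, 0.8]
opening: 0.4
finger_force: 0.0
```

```bash
python3 - <<'E'
from h import *
p=np.load("pin.npz"); goal([*(p["o"]+.014*p["d"]),.028],18.1)
E
```

```text
shift [-0.0013 -0.002   0.0048] yaw -0.0016203922746216059 tool x at deg 18.007158361508587 q [-0.7608  0.2859  1.9817 -0.      0.8714  0.4957]
```

Call:
move_arm(
  plan=[
    {"x":-0.001,"y":-0.002,"z":0.004,"yaw":0,"fingers":0.6},
    {"x":-0.001,"y":-0.002,"z":0.004,"yaw":0,"fingers":0.6},
    {"x":-0.001,"y":-0.002,"z":0.004,"yaw":0,"fingers":0.6},
  ],
)

```text
time: 10.05
eef_pos: [0.4668, -0.305, 0.0284]
tcp_rot: [0.988, 0.156, 0.001, 0.001]
contact_force: [-0.1, -0.1, -0.5]
opening: 0.401
finger_force: 0.0
```

```bash
python3 - <<'E'
from h import *
p=np.load("pin.npz"); goal([*(p["o"]+.014*p["d"]),.028],18.1)
E
```

```text
shift [0.0001 0.0006 0.0004] yaw -0.0018694341187958914 tool x at deg 17.99288931491523 q [-0.7606  0.2882  1.9891 -0.      0.8624  0.4961]
```

Call:
move_arm(
  plan=[
    {"x":0,"y":0,"z":0,"yaw":0,"fingers":1},
    {"x":0,"y":0,"z":0,"yaw":0,"fingers":1},
    {"x":0,"y":0,"z":0,"yaw":0,"fingers":1},
    {"x":0,"y":0,"z":0,"yaw":0,"fingers":1},
    {"x":0,"y":0,"z":0,"yaw":0,"fingers":1},
  ],
  force=50,
)

```text
time: 10.55
eef_pos: [0.4672, -0.3058, 0.0281]
tcp_rot: [0.988, 0.156, 0.001, 0.001]
contact_force: [1.9, -3.8, 2.0]
opening: 0.122
finger_force: 48.9
```

```bash
python3 - <<'E'
from h import *
p=np.load("pin.npz"); goal([*(p["o"]+.014*p["d"]),.028],18.1); print(ctrl.get_state()["eef_pos"])
E
```

```text
shift [-0.     -0.0002  0.0001] yaw -0.0019305352392944314 tool x at deg 17.989388478587152 q [-0.7611  0.2894  1.9882 -0.0006  0.8608  0.4961]
[ 0.4672 -0.3058  0.0281]
```

Call:
move_arm(
  plan=[
    {"x":0,"y":0,"z":-0.03,"yaw":0,"fingers":1},
    {"x":0,"y":0,"z":-0.07,"yaw":0,"fingers":1},
    {"x":0,"y":0,"z":-0.115,"yaw":0,"fingers":1},
    {"x":0,"y":0,"z":-0.15,"yaw":0,"fingers":1},
    {"x":0,"y":0,"z":-0.15,"yaw":0,"fingers":1},
  ],
)

```text
time: 11.05
eef_pos: [0.4684, -0.3059, 0.1831]
tcp_rot: [0.988, 0.156, 0.003, 0.003]
contact_force: [0.5, 0.4, -0.1]
opening: 0.114
finger_force: 50.7
```

```bash
python3 - <<'E'
from h import *
S,a=stand(); print(S(.075,-.09,.16)); goal(S(.075,-.09,.16),a+90)
E
```

```text
[ 0.5752 -0.162   0.16  ]
shift [ 0.1458 -0.1041  0.0231] yaw -0.9908992387232572 tool x at deg 17.986008786810043 q [-0.7603  0.0736  1.9122  0.0008  1.1474  0.4963]
```

Call:
move_arm(
  plan=[
    {"x":0.029,"y":-0.021,"z":0,"yaw":-0.145,"fingers":1},
    {"x":0.058,"y":-0.042,"z":0,"yaw":-0.29,"fingers":1},
    {"x":0.087,"y":-0.063,"z":0,"yaw":-0.435,"fingers":1},
    {"x":0.116,"y":-0.084,"z":0.0,"yaw":-0.58,"fingers":1},
    {"x":0.146,"y":-0.104,"z":0.0,"yaw":-0.725,"fingers":1},
  ],
)

```text
time: 11.55
eef_pos: [0.572, -0.1582, 0.1747]
tcp_rot: [0.867, 0.499, -0.002, -0.003]
contact_force: [-0.0, -0.9, -1.1]
opening: 0.119
finger_force: 50.7
```

Call:
move_arm(
  plan=[
    {"x":0,"y":0,"z":0.02,"yaw":-0.14,"fingers":1},
    {"x":0,"y":0,"z":0.03,"yaw":-0.266,"fingers":1},
    {"x":0,"y":0,"z":0.03,"yaw":-0.266,"fingers":1},
    {"x":0,"y":0,"z":0.03,"yaw":-0.266,"fingers":1},
  ],
)

```text
time: 11.95
eef_pos: [0.572, -0.16, 0.1457]
tcp_rot: [0.795, 0.606, -0.001, -0.002]
contact_force: [-0.2, -0.6, -0.9]
opening: 0.114
finger_force: 50.7
```

```bash
python3 - <<'E'
from h import *
S,a=stand(); print(snap("w6")["eef_pos"]); goal(S(.075,-.09,.16),a+90); goal(S(.075,-.085,.069),a+90)
im,KT=load("w6")
for n,p in[("tgt hole +x side",(.09,-.018,.099)),("-x",(.06,-.018,.099)),("barend top",(.095,-.008,.093)),("barend top+",(.095,.008,.093)),("lug",(-.028,-.008,.119)),("lug",(.002,-.008,.119))]: print(n,proj(KT,S(*p))/.64)
E
```

```text
[ 0.572  -0.16    0.1457]
shift [-0.0009  0.0029 -0.0133] yaw -0.002596115359627771 tool x at deg 74.61160663514315 q [-0.4438  0.1955  1.8477  0.0002  1.1003 -0.1753]
shift [0.0041 0.003  0.0777] yaw -0.002596115359627771 tool x at deg 74.61160663514315 q [-0.4438  0.1955  1.8477  0.0002  1.1003 -0.1753]
tgt hole +x side [452.2223 160.6245]
-x [369.6495 160.9456]
barend top [464.8127 132.4995]
barend top+ [466.2898  85.5771]
lug [ 90.7557 128.9687]
lug [184.2836 128.5787]
```

View pics/w6.png

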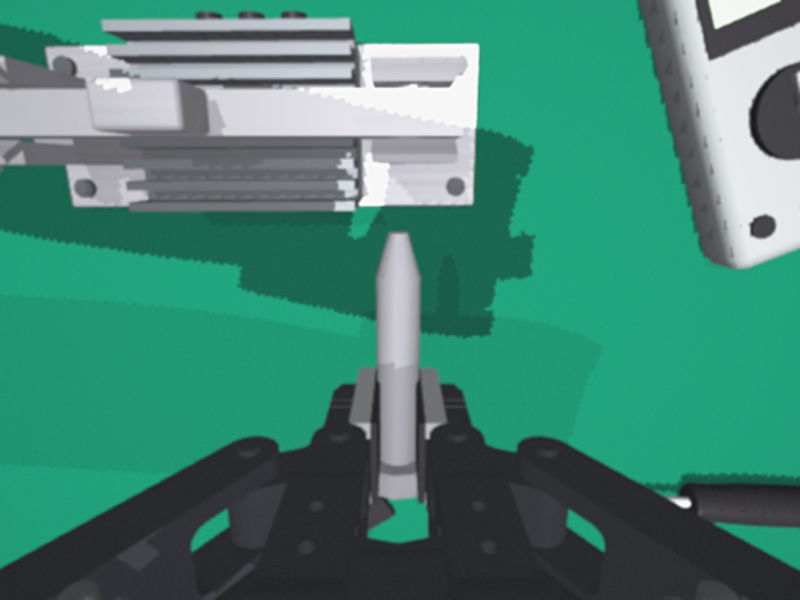

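The pin is held straight, with its nose at (399,233) and shoulder near row 470. The bar lug is at x 87 to 182 against 91 to 184 predicted. Checking the nose position and cheek edges numerically.

```bash
python3 - <<'E'
from h import *
s=np.load("stand.npz");im,KT=load("w6"); st=ctrl.get_state()
p=onz(KT,(398.5*.64,233*.64),.1576); print("nose stand",(p[:2]-s["o"])@s["d"],(p[:2]-s["o"])@s["n"],"tcp",(st["eef_pos"][:2]-s["o"])@s["d"],(st["eef_pos"][:2]-s["o"])@s["n"])
q=onz(KT,(397.5*.64,400*.64),.16); print("shank x",(q[:2]-s["o"])@s["d"])
for r in(92,95,98,101): print(r,im[r,222:310,2])
E
```

```text
nose stand 0.0704793317494697 -0.036514620502208134 tcp 0.07211708739153692 -0.08913246123674344
shank x 0.07006063064415796
92 [104 105 102  95  74  63  71  83 100 147 192 201 201 200 199 185 162 153
 154 154 153 155 153 153 154 154 153 153 154 153 154 154 153 153 153 153
 153 153 152 154 153 153 154 152 153 153 153 152 153 152 152 152 152 153
 153 151 152 152 153 152 152 153 153 151 152 151 152 152 153 165 188 204
 207 208 207 207 207 208 214 221 222 185  99  30  25  21  29  26]
95 [ 99  99  98 100  99  94  85  84 100 144 191 200 199 198 194 177 156 150
 151 151 150 150 150 149 150 150 150 149 150 150 150 150 150 150 150 150
 150 150 151 150 149 151 151 150 150 150 149 149 149 150 149 148 150 149
 149 149 149 150 149 149 149 148 149 150 148 148 148 148 148 152 175 201
 208 208 208 208 208 208 210 218 221 184  96  29  25  29  27  25]
98 [177 181 159 118 103  99  92  86 100 146 190 206 227 243 243 228 180 163
 163 164 164 165 165 165 165 164 165 165 164 164 165 165 164 164 165 165
 164 164 164 164 164 164 162 163 162 163 163 163 163 163 162 163 164 163
 163 163 163 162 163 163 162 164 163 163 163 163 162 162 163 164 173 193
 205 207 208 208 208 208 207 209 205 175  93  29  26  28  27  25]
101 [173 171 165 152 124  97  85  83  99 139 184 208 240 248 248 245 203 178
 179 180 180 180 180 179 180 180 179 181 180 180 181 180 181 180 181 180
 181 180 180 180 179 178 180 179 179 178 178 179 179 179 179 178 179 178
 178 179 179 180 178 178 178 179 179 179 178 178 179 179 178 180 186 198
 204 204 206 204 204 206 209 214 204 159  82  27  24  29  28  27]
```

Call:
move_arm(
  plan=[
    {"x":0.0,"y":0.005,"z":0.025,"yaw":-0.002,"fingers":1},
    {"x":0.0,"y":0.005,"z":0.055,"yaw":-0.002,"fingers":1},
    {"x":0.0,"y":0.005,"z":0.077,"yaw":-0.002,"fingers":1},
    {"x":0.002,"y":0.005,"z":0.077,"yaw":-0.002,"fingers":1},
    {"x":0.002,"y":0.005,"z":0.077,"yaw":-0.002,"fingers":1},
  ],
)

```text
time: 12.5
eef_pos: [0.5787, -0.1602, 0.071]
tcp_rot: [0.794, 0.607, 0.0, 0.0]
contact_force: [0.8, 0.3, -0.1]
opening: 0.115
finger_force: 50.7
```

```bash
python3 - <<'E'
from h import *
S,a=stand(); s=np.load("stand.npz"); st=snap("w7"); im,KT=load("w7")
print(st["eef_pos"],"tcp stand",(st["eef_pos"][:2]-s["o"])@s["d"],(st["eef_pos"][:2]-s["o"])@s["n"]); goal(S(.075,-.085,.069),a+90)
for q in[(.06,-.018,.110),(.09,-.018,.110),(.06,-.018,.099),(.09,-.018,.099),(.095,-.008,.093)]: print(q,proj(KT,S(*q))/.64)
cv2.imwrite("pics/w7c.png",cv2.resize(im[:300,130:430],(600,600),interpolation=cv2.INTER_CUBIC))
E
```

```text
[ 0.5787 -0.1602  0.071 ] tcp stand 0.07795803361490777 -0.08725336309946023
shift [ 0.0024 -0.0038  0.003 ] yaw 0.0011059986896268113 tool x at deg 74.82372214544152 q [-0.4389  0.3034  1.8705  0.0001  0.9651 -0.1741]
(0.06, -0.018, 0.11) [314.5915 165.7518]
(0.09, -0.018, 0.11) [465.4587 165.7344]
(0.06, -0.018, 0.099) [322.5122 165.65  ]
(0.09, -0.018, 0.099) [458.8373 165.6342]
(0.095, -0.008, 0.093) [479.2567 119.6377]
```

View pics/w7c.png

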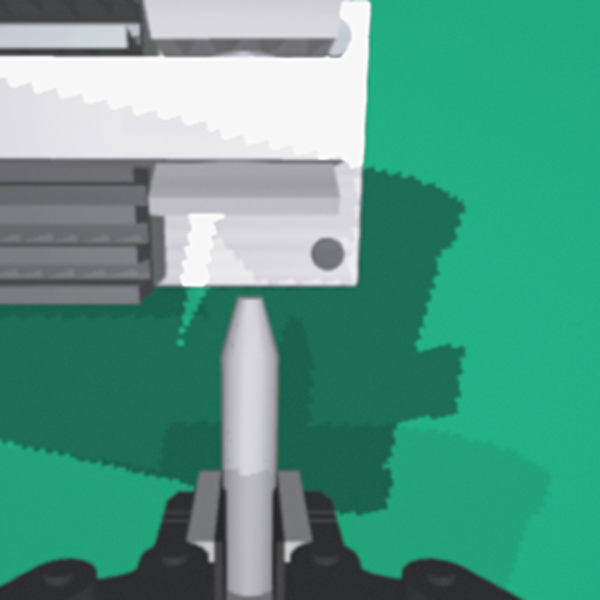

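Crop (2x, offset 130): the near cheek spans x 149 to 339 (centre 244) and the pin axis is at 249.5. That makes the pin about 1 mm too far in tool +y and about 2 mm too high. I'll correct, then advance gently.

Call:
move_arm(
  plan=[
    {"x":0,"y":-0.001,"z":0.002,"yaw":0.001,"fingers":1},
    {"x":0,"y":-0.001,"z":0.002,"yaw":0.001,"fingers":1},
    {"x":0.008,"y":-0.001,"z":0.002,"yaw":0.001,"fingers":1},
    {"x":0.016,"y":-0.001,"z":0.002,"yaw":0.001,"fingers":1},
    {"x":0.022,"y":-0.001,"z":0.002,"yaw":0.001,"fingers":1},
  ],
)

```text
time: 13.05
eef_pos: [0.5835, -0.1376, 0.0685]
tcp_rot: [0.794, 0.608, 0.0, 0.0]
contact_force: [0.2, -0.6, -0.7]
opening: 0.114
finger_force: 50.7
```

```bash
cat >> h.py <<'E'
def rep():
    s=np.load("stand.npz"); st=ctrl.get_state(); e=st["eef_pos"]; S,a=stand()
    print("stand xy",(e[:2]-s["o"])@s["d"],(e[:2]-s["o"])@s["n"],"z",e[2],"F(stand x,y,z)",st["contact_force"][:2]@s["d"],st["contact_force"][:2]@s["n"],st["contact_force"][2],"M",st["wrist_torque"]); goal(e,a+90)
E
python3 -c "
from h import *
rep()"
```

```text
stand xy 0.07668058607685498 -0.06422978982684442 z 0.06854025718322074 F(stand x,y,z) 0.3504141317136119 -0.5669376522449878 -0.7027258766500377 M [-0.0353  0.006  -0.0366]
shift [0. 0. 0.] yaw 0.0014055265290554653 tool x at deg 74.84088382648746 q [-0.4008  0.3061  1.8747  0.0002  0.9605 -0.1363]
```

The nose is inside the cheek with no force. Continuing.

Call:
move_arm(
  plan=[
    {"x":0.005,"y":0,"z":0,"yaw":0,"fingers":1},
    {"x":0.009,"y":0,"z":0,"yaw":0,"fingers":1},
    {"x":0.013,"y":0,"z":0,"yaw":0,"fingers":1},
    {"x":0.017,"y":0,"z":0,"yaw":0,"fingers":1},
  ],
)

```text
time: 13.45
eef_pos: [0.5879, -0.1223, 0.0686]
tcp_rot: [0.794, 0.608, -0.0, 0.0]
contact_force: [-0.8, -1.2, 0.6]
opening: 0.115
finger_force: 50.9
```

```bash
python3 -c "
from h import *
rep()"
```

```text
stand xy 0.07685682968586979 -0.048270609023176814 z 0.0686141588080777 F(stand x,y,z) -0.48215188768711187 -1.3768331977982557 0.6077728924929999 M [-0.3161  0.1028 -0.0658]
shift [0. 0. 0.] yaw 0.0012573000753418459 tool x at deg 74.83239107627747 q [-0.3735  0.3078  1.8723 -0.0009  0.961  -0.1083]
```

Call:
move_arm(
  plan=[
    {"x":0.004,"y":0,"z":0,"yaw":0,"fingers":1},
    {"x":0.008,"y":0,"z":0,"yaw":0,"fingers":1},
    {"x":0.012,"y":0,"z":0,"yaw":0,"fingers":1},
    {"x":0.015,"y":0,"z":0,"yaw":0,"fingers":1},
    {"x":0.015,"y":0,"z":0,"yaw":0,"fingers":1},
  ],
)

```text
time: 13.95
eef_pos: [0.5919, -0.1073, 0.0687]
tcp_rot: [0.794, 0.608, 0.0, 0.0]
contact_force: [-1.3, -1.2, 3.0]
opening: 0.115
finger_force: 51.1
```

```bash
python3 -c "
from h import *
rep()"
```

```text
stand xy 0.07678406724037891 -0.03282478714202493 z 0.06865103937125709 F(stand x,y,z) -0.961352543950799 -1.504497135052973 3.0009790044587668 M [-0.1053  0.1483  0.048 ]
shift [0. 0. 0.] yaw 0.0012672314641031684 tool x at deg 74.8329601029382 q [-0.348   0.3098  1.8698  0.0003  0.9617 -0.0835]
```

The nose is through the far cheek and the pads are about 4 mm from the near cheek. I'll release, go up, back behind the head and push.

Call:
move_arm(
  plan=[
    {"x":0,"y":0,"z":0,"yaw":0,"fingers":0.65},
    {"x":0,"y":0,"z":0,"yaw":0,"fingers":0.65},
    {"x":0,"y":0,"z":0,"yaw":0,"fingers":0.65},
  ],
)

```text
time: 14.25
eef_pos: [0.5914, -0.1073, 0.0679]
tcp_rot: [0.794, 0.607, 0.0, -0.0]
contact_force: [-0.1, -0.2, 0.3]
opening: 0.351
finger_force: 0.0
```

Call:
move_arm(
  plan=[
    {"x":0,"y":0,"z":-0.02,"yaw":0,"fingers":0.65},
    {"x":0,"y":0,"z":-0.05,"yaw":0,"fingers":0.65},
    {"x":-0.03,"y":0,"z":-0.05,"yaw":0,"fingers":0.8},
    {"x":-0.055,"y":0,"z":-0.05,"yaw":0,"fingers":1},
    {"x":-0.055,"y":0,"z":-0.05,"yaw":0,"fingers":1},
  ],
)

```text
time: 14.75
eef_pos: [0.5769, -0.1629, 0.1185]
tcp_rot: [0.795, 0.606, 0.0, 0.0]
contact_force: [-0.6, 0.4, -0.4]
opening: -0.008
finger_force: 0.0
```

Call:
move_arm(
  plan=[
    {"x":0,"y":0,"z":0,"yaw":0,"fingers":1},
    {"x":0,"y":0,"z":0,"yaw":0,"fingers":1},
  ],
)

```text
time: 14.95
eef_pos: [0.5772, -0.1599, 0.1179]
tcp_rot: [0.794, 0.608, 0.0, -0.001]
contact_force: [-0.5, 0.3, -0.1]
opening: 0.001
finger_force: 0.0
```

```bash
python3 -c "
from h import *
rep(); snap('w8'); im,KT=load('w8'); S,a=stand()
# pin: bright streak near tool axis column
c0=proj(KT,S(.0768,-.04,.081)); print(c0)
for y in(-.02,-.03,-.032,-.04): print(y,proj(KT,S(.0768,y,.081)))
c=int(round(c0[0])); print(im[:,c,2][100:300])
for r in range(int(c0[1])-20,int(c0[1])+21,8): print(r,im[r,c-22:c+23,2])
"
```

```text
stand xy 0.07637794966492392 -0.08742055466612292 z 0.11787774216214432 F(stand x,y,z) -0.6021716372260331 0.17142036996217772 -0.12306561864159976 M [0.0316 0.0317 0.0181]
shift [0. 0. 0.] yaw 0.0012411803676899303 tool x at deg 74.83146748506203 q [-0.4398  0.2386  1.8547  0.0006  1.0491 -0.1753]
[257.7051 146.4792]
-0.02 [257.8304 109.3492]
-0.03 [257.7668 128.2033]
-0.032 [257.7543 131.9039]
-0.04 [257.7051 146.4792]
[162 174 177 177 177 178 182 185 185 183 184 183 184 185 188 190 190 198
 208 211 212 211 211 211 211 212 213 212 212 212 212 212 213 213 214 214
 213 214 214 213 214 214 214 214 214 214 214 214 214 214 215 214 215 214
 215 215 215 215 214 200 161 133 163 202 208 207 207 207 206 207 207 206
 206 206 202 176 111  47  22  27  27  27  28  27  24  28  28  27  27  28
  25  28  26  25  27  28  27  26  25  28  27  29  25  26  27  24  25  22
  25  24  27  26  23  25  27  23  24  23  25  23  26  23  29  32  34  32
  31  30  32  32  33  29  33  33  36  60  83  89  89  90  89  89  89  88
  84  82  83  84  82  82  84  82  81  78  77  78  78  78  78  78  79  78
  74  70  68  69  
[... 565 characters left out ...]
7 153 166 175 181 190 197
 206 213 217 218 214 206 198 188 181 172 162 154 140 110  63  27  22  26
  25  23  27  24  23  26  26  26  25]
150 [ 26  27  28  26  28  27  30  25  26  33  66 113 148 163 174 181 189 196
 204 211 217 219 215 206 198 189 181 172 163 153 141 114  69  33  22  22
  26  24  25  24  25  22  25  27  25]
158 [ 29  31  50  79 101 112 116 116 116 116 116 122 141 157 170 179 185 193
 200 209 215 218 214 206 198 189 181 170 158 148 136 123 115 115 115 116
 116 118 120 118  96  56  27  23  24]
166 [ 27  31  60 100 128 140 146 151 159 160 167 176 181 184 188 192 195 199
 202 204 207 209 207 206 204 202 200 198 197 194 190 187 181 175 170 165
 161 156 148 134 107  62  29  25  21]
```

The pin stays level, with its shoulder at row ~160 (y ≈ -47 mm) and head rows 158 to 176. Going down behind the head and pushing.

Call:
move_arm(
  plan=[
    {"x":0,"y":0,"z":0.025,"yaw":0,"fingers":1},
    {"x":0,"y":0,"z":0.044,"yaw":0,"fingers":1},
    {"x":0,"y":0,"z":0.044,"yaw":0,"fingers":1},
    {"x":0.01,"y":0,"z":0.044,"yaw":0,"fingers":1},
    {"x":0.018,"y":0,"z":0.044,"yaw":0,"fingers":1},
  ],
)

```text
time: 15.5
eef_pos: [0.5831, -0.1426, 0.0756]
tcp_rot: [0.794, 0.608, 0.001, 0.001]
contact_force: [-0.4, 1.0, 0.5]
opening: 0.0
finger_force: 0.0
```

Call:
move_arm(
  plan=[
    {"x":0.006,"y":0,"z":0,"yaw":0,"fingers":1},
    {"x":0.012,"y":0,"z":0,"yaw":0,"fingers":1},
    {"x":0.018,"y":0,"z":0,"yaw":0,"fingers":1},
    {"x":0.022,"y":0,"z":0,"yaw":0,"fingers":1},
  ],
)

```text
time: 15.9
eef_pos: [0.5882, -0.1252, 0.0772]
tcp_rot: [0.793, 0.609, -0.002, 0.003]
contact_force: [-7.1, -9.7, 7.7]
opening: 0.003
finger_force: 5.8
```

```bash
python3 -c "
from h import *
rep()"
```

```text
stand xy 0.07790226215283631 -0.05104706804861099 z 0.07716261022923561 F(stand x,y,z) -4.307406690822132 -11.254646262443723 7.729034893861792 M [-1.6131  1.1251  0.0712]
shift [0. 0. 0.] yaw 0.0038360145027186514 tool x at deg 74.98014052953566 q [-0.3753  0.2967  1.8681 -0.0088  0.9738 -0.1082]
```

Resistance is about 11 N. I'll push on a little and see whether it moves.

Call:
move_arm(
  plan=[
    {"x":0.003,"y":0,"z":0.003,"yaw":0,"fingers":1},
    {"x":0.006,"y":0,"z":0.003,"yaw":0,"fingers":1},
    {"x":0.008,"y":0,"z":0.003,"yaw":0,"fingers":1},
  ],
)

```text
time: 16.2
eef_pos: [0.5913, -0.1163, 0.0742]
tcp_rot: [0.795, 0.607, 0.001, 0.002]
contact_force: [-0.2, -1.5, 1.0]
opening: 0.002
finger_force: 0.8
```

```bash
python3 -c "
from h import *
rep(); snap('w9'); im,KT=load('w9'); S,a=stand()
for y in(-.018,-.03,-.04): print(y,proj(KT,S(.077,y,.081)))
for r in range(60,200,6): print(r,im[r,226:286:2,2])
"
```

```text
stand xy 0.07855049159608703 -0.04161769096386543 z 0.07419748078308093 F(stand x,y,z) 0.24582698502965192 -1.4795736188316253 1.023281281107118 M [-0.2421  0.1522  0.0635]
shift [0. 0. 0.] yaw 0.0002133438038849503 tool x at deg 74.77257678792678 q [-0.3617  0.302   1.8678 -0.002   0.9671 -0.0948]
-0.018 [254.159  212.1073]
-0.03 [254.1764 236.9781]
-0.04 [254.1904 256.8577]
60 [35 37 37 35 37 36 37 36 36 36 36 35 35 36 37 36 36 38 35 37 36 37 36 36
 37 35 36 36 36 35]
66 [ 36  36  36  36  38  34  36  82 228 247 247 247 247 247 210  43  36  35
  34  37  37  36  36  38  35  37  34  37  37  36]
72 [ 28  29  30  29  27  30  50 175 230 238 235 245 247 246 241 161  31  31
  37  38  37  36  37  36  36  34  37  36  36  36]
78 [ 28  27  29  30  30  31 102 171 190 206 218 225 220 213 195 177 102  29
  27  28  31  29  27  29  29  31  31  30  29  31]
84 [ 72  70  71  71  69  84 154 183 197 213 223 229 225 218 205 188 168  92
  74  74  73  74  74  72  73  73  72  75  74  73]
90 [237 237 237 238 234 158 171 187 204 216 226 232 229 221 211 195 182 166
 231 239 239 239 239 239 240 240 240 240 240 
[... 1589 characters left out ...]
232 232 232 233
 233 233 234 233 234 233 234 234 234 234 235 235]
174 [228 228 228 228 229 229 229 230 230 230 231 231 232 231 232 231 232 232
 232 232 232 233 233 233 234 234 234 234 234 235]
180 [226 226 227 227 227 227 227 228 228 228 229 229 229 229 230 230 230 230
 230 230 230 230 231 231 231 231 231 232 232 231]
186 [227 227 228 228 228 228 228 229 229 229 229 229 230 230 230 230 230 231
 231 231 231 232 232 232 232 232 232 233 232 232]
192 [226 226 227 227 227 227 227 228 228 228 228 228 229 229 229 229 230 230
 229 230 230 229 229 229 230 230 230 230 230 230]
198 [120 120 120 118 117 116 128 158 178 187 192 208 226 221 211 196 181 161
 141 125 124 122 120 120 120 119 121 123 126 127]
```

It freed itself and the nose now sticks well out beyond the far cheek (image row 65). Pushing home until the force rises.

Call:
move_arm(
  plan=[
    {"x":0.003,"y":-0.001,"z":0.001,"yaw":0,"fingers":1},
    {"x":0.006,"y":-0.001,"z":0.001,"yaw":0,"fingers":1},
    {"x":0.008,"y":-0.001,"z":0.001,"yaw":0,"fingers":1},
  ],
)

```text
time: 16.55
eef_pos: [0.5905, -0.1116, 0.0715]
tcp_rot: [0.793, 0.609, -0.005, 0.004]
contact_force: [-7.6, -22.1, 3.9]
opening: 0.0
finger_force: 11.7
```

```bash
python3 -c "
from h import *
rep(); snap('w10'); im,KT=load('w10'); s=np.load('stand.npz')
c=254; r=[r for r in range(20,100) if im[r,c,2]>120][0]; p=onz(KT,(c,r),.081)[:2]-s['o']; print(r,'nose y',p@s['n'])
"
```

```text
stand xy 0.07655738382856908 -0.03727464003399146 z 0.071489204469892 F(stand x,y,z) -1.4839463741284957 -23.309389034430303 3.921593380262916 M [-3.474   1.2417 -0.0018]
shift [0. 0. 0.] yaw 0.005919407205526402 tool x at deg 75.0995101384749 q [-0.3502  0.3045  1.8703 -0.0151  0.9642 -0.0816]
63 nose y 0.047923489848171075
```

The force stop is at y = -37 mm (predicted -37) and the nose is at 47.9 mm (expected 48), so the pin is home. Withdrawing.

Call:
move_arm(
  plan=[
    {"x":-0.02,"y":0,"z":0,"yaw":0,"fingers":1},
    {"x":-0.05,"y":0,"z":0,"yaw":0,"fingers":1},
    {"x":-0.06,"y":0,"z":-0.04,"yaw":0,"fingers":1},
    {"x":-0.06,"y":0,"z":-0.08,"yaw":0,"fingers":1},
    {"x":-0.06,"y":0,"z":-0.08,"yaw":0,"fingers":1},
  ],
)

```text
time: 17.1
eef_pos: [0.5789, -0.1653, 0.1569]
tcp_rot: [0.794, 0.607, 0.003, 0.005]
contact_force: [0.5, -1.3, 0.9]
opening: 0.0
finger_force: 0.0
```

Call:
move_arm(
  plan=[
    {"x":0,"y":0,"z":0,"yaw":0,"fingers":1},
    {"x":0,"y":0,"z":0,"yaw":0,"fingers":1},
  ],
)

```text
time: 17.3
eef_pos: [0.5743, -0.163, 0.1485]
tcp_rot: [0.794, 0.608, -0.001, -0.002]
contact_force: [-0.4, 0.0, 0.3]
opening: 0.001
finger_force: 0.0
```

```bash
python3 -c "
from h import *
rep(); snap('w11'); im,KT=load('w11'); s=np.load('stand.npz'); S,a=stand()
f=lambda c,r,z:((onz(KT,(c,r),z)[:2]-s['o'])@s['d'],(onz(KT,(c,r),z)[:2]-s['o'])@s['n'])
q=proj(KT,S(.077,-.022,.081)); print('head px',q); c=int(q[0])
col=im[:,c,2].astype(int); print(list(enumerate(col))[int(q[1])-14:int(q[1])+20])
t=proj(KT,S(.077,.047,.081)); print('nose px',t,col[max(0,int(t[1])-8):int(t[1])+12])
"
```

```text
stand xy 0.07448336831210628 -0.09118649219552531 z 0.14854412795017757 F(stand x,y,z) -0.35080559342640766 -0.04488081034478588 0.296600488937655 M [ 0.0338 -0.0046  0.0429]
shift [0. 0. 0.] yaw 0.001711865305799844 tool x at deg 74.85843574549611 q [-0.4466  0.1991  1.8399  0.0005  1.1058 -0.1826]
head px [260.9239 105.9498]
[(91, np.int64(147)), (92, np.int64(150)), (93, np.int64(154)), (94, np.int64(163)), (95, np.int64(174)), (96, np.int64(176)), (97, np.int64(176)), (98, np.int64(177)), (99, np.int64(170)), (100, np.int64(158)), (101, np.int64(165)), (102, np.int64(171)), (103, np.int64(174)), (104, np.int64(176)), (105, np.int64(178)), (106, np.int64(181)), (107, np.int64(192)), (108, np.int64(205)), (109, np.int64(207)), (110, np.int64(205)), (111, np.int64(203)), (112, np.int64(196)), (113, np.int64(183)), (114, np.int64(181)), (115, np.int64(195)), (116, np.int64(200)), (117, np.int64(204)), (118, np.int64(204)), (119, np.int64(204)), (120, np.int64(202)), (121, np.int64(204)), (122, np.int64(212)), (123, np.int64(219)), (124, np.int64(220))]
nose px [261.7197 -19.1745] [24
[... 826 characters left out ...]
23  23  25  27  26  25  32  29  34  32  30  32
  30  31  31  27  33  31  32  33  30  30  31  31  32  31  33  31  30  29
  40  74 105 111 112 110 109 110 111 111 111 110 112 110 111 111 110 110
 111 110 110 110 109 110 111 110 111 110 111 108 108 109 108 107 109 109
 118 149 178 184 181 176 165 146 130 126 116  86  52  41  40  41  40  40
  40  42  42  41  41  40  42  41  39  43  42  42  42  43  45  44  44  44
  41  43  42  44  44  43  43  43  42  43  43  43  43  42  43  42  43  41
  43  40  43  43  40  39  39  37  37  38  37  36  37  36  35  37  36  36
  36  34  34  35  38  38  41  40  41  39  36  39  39  39  39  39  40  42
  38  39  40  40  41  38  39  40  39  40  42  40  39  41  41  41  38]
```

```bash
python3 -c "
from h import *
print(ctrl.sign_off())"
```

```text
the job is handed in; nothing more can be done
None
```

The bar lies in both forks and the pin is through both cheeks and the bar, its head against the post by position and push-force readings; the job is handed in at about 17 s, with no verdict returned.

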